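# Load the sloping tip-box rack

## Robot

A 6-joint arm with a two-finger parallel gripper is mounted at the origin on the work surface. World frame = base frame: x ahead of the robot, y to its left, z up, the work surface at z = 0. Lengths are in m, angles in rad, forces in N, time in s.
With the tool pointing down it reaches from about 0.375 to 0.9 m from the base axis. Payload 3.1 kg.
Tool frame: the origin (TCP) lies between the finger pads; the fingertips stand 22 mm ahead of it and the grasp point (between the pads) lies 3 mm ahead of it; z points along the fingers, y is the line along which they close (so a half turn about z gives the same grasp; the last joint's range is limited). The gripper opens to 87 mm and grips with 3 to 60 N. Pads are 19 mm wide; open, the fingers measure 117 mm over their backs; the gripper's body (75 mm by 190 mm) begins 51 mm behind the grasp point.
Start: joints at [1.006, 0.527, 1.433, -0, 1.181, -0.178], TCP at [0.236, 0.579, 0.205] pointing down, gripper open.
Joint ranges: [-3.08, 3.08], [-0.75, 2.2], [0.22, 2.44], [-1.43, 4.57], [0, 2.65], [-2.85, 2.85]. Speed limits (rad/s): [2.79, 2.79, 3.14, 3.14, 3.14, 3.14].

## Interface

Orientations are given as a unit quaternion [x, y, z, w].
In Python, from rig import robot gives the robot as it stands.
- The arm moves only by the tool move_arm, never from a script. Its argument "series" is text: rows parted by semicolons, each of 6 numbers parted by spaces: the shift along the tool's x, y, z in mm, then the turn, a rotation vector about the tool's x, y, z in degrees. In form: dx dy dz ax ay az; .... A call has 1 to 8 rows; each row is the pose to reach, as a shift and turn from the pose commanded when the call began, along the tool's axes at that moment; what a row does not reach only later rows make up. A row lasts 1/12 s, in which the tool goes at most 41.7 mm and 7.16 degrees, less where a joint would pass 70% of its speed; a pose out of reach is approached as far as the arm can. A call with a gripper value outside its range is refused whole. "jaw" is the opening, from 0 (shut) to 1 (fully open), set as the call begins (left out, the last holds). The fingers move at their own pace and stop on an object; "newtons" is the grip in N (left out, the last holds). Time passes only in rows, so rows that repeat a pose let the fingers close. It gives the time, the measured TCP pose, the force, the opening and the grip force at its end, in the units of the state.
- robot.get_obs(): the state, without advancing time (a new reading comes with each control period).
- robot.camera(name): name is "scene" or "top"; returns a dict with "img" (420x560x3 uint8, red, green, blue), "mtx" (3x3 intrinsics, pixels), "world_to_cam" (4x4, takes a point from world to camera coordinates). Camera axes: x right, y down, z forward; pixel columns grow to the right and rows downward; lengths in m; the calibration is good to about 2 mm. A picture is of the moment at which its call begins. There is no depth.
- robot.hand_in(): hands the job in; it is judged then, once.
Trained networks look in a picture, given as the dict that the camera call returned (one of the last four; its "shot" number tells which), for a name from the list of things; names that differ only in an ending like _2 or _b are one class to them, and where a whole thing is asked for, a point or a joint stands for the part that bears it (a point fixed in the world has none). Each returns a list of dicts, best first, with "p" (0 to 1); they miss things now and then, are a little off and sometimes report something else, mostly with a low value. They report only what shows in the picture. A call takes as long as a camera call.
- robot.search_frame(picture, thing): "xyz" ([x, y, z] in m, in world coordinates, good to about 4 mm: the middle of the surface that is visible of it).
- robot.tip_of(picture, thing): "xyz" ([x, y, z] in m, in world coordinates, good to about 4 mm: a listed point, or the origin of a listed thing).
The state is a dict: "time": time; "q": joint angles; "joint_velocities": joint speeds; "joint_torque": joint torques, N m; "position": TCP position; "tool_rot": TCP orientation; "ft_force": force on the tool from outside, world axes, zero at the start; "moment": the same for the moment, N m; "grip_width": finger opening in m; "grip_force": force on a finger pad.
Only numpy, scipy, OpenCV 4.12 (cv2) and the standard library are available. Lean on these libraries where they do the work, as an engineer would, in place of code of your own. Each camera call takes 0.05 s, during which the arm holds its last target. There are 200 camera calls.

## Task

Get the sloping tip-box rack loaded: swing the folded steel stop at its low end fully up with its side lever, then nudge each of the two tip boxes off the level deck so that it slides down its lane by itself and comes to rest flat on the slope against the stop. Do not follow, push or carry a box once it has left the deck, and leave everything else on the bench standing where it is.

Things in the scene. Friction and masses are not known exactly. Their poses are not given: they have to be found in the camera images.
- rack: Fixed white two-lane rack, 200 mm wide (x), y = -215 to +240 mm. Origin on the bench, z up, +y uphill, turned up to 0.3 rad about z. Level deck: top at z = 160 mm, y = 50 to 240 mm, open at its +y end. Lanes 94 mm wide, centres x = -49 and +49 mm; 4 mm side walls and divider stand 22 mm above deck and chute; the divider ends 60 mm short of the low end
- brink (a point): Middle of the deck's front edge: rack x = 0, y = 50, z = 160 mm. From here the chute floor falls at 22 degrees towards the rack's -y. Deck and floor are polished (friction about 0.18): a box pushed towards -y until its centre passes the brink tips onto the slope and slides away by itself
- low_end (a point): Middle of the stop's hinge line: rack x = 0, y = -210, z = 55 mm, on the chute floor at its low end. With the stop not raised, boxes run off here onto the bench
- stop_flap (a joint): Angle (rad) of the stop, a dark steel plate 188 mm wide, 42 mm long, 4 mm thick across both lanes, hinged at the low end about the rack's x. 0: folded flat on the chute floor, pointing uphill; 1.571: fully up, square to the floor, on its end stop, which takes the boxes' load. Starts at 0 to 0.35. Stiff hinge (0.05 N m): stays where it is left
- lever_grip (a point): Centre of the stop lever's grip: black bar 16 mm thick, 44 mm long, along the rack's x, at rack x = -133 mm, beside the rack (a 5 mm arm joins its inner end). It turns with the stop, 70 mm from the hinge line; lever elevation from the rack's +y is 82 degrees + stop angle: about upright when folded, pointing downhill and almost level when up. Push it, or pinch it from above
- box_tall: Taller tip box black base, white lid, 84 mm across (its x) by 122 mm along the lane (its y) by 56 mm tall, about 0.2 kg; starts on the level deck, one box in each lane, either lane, lined up with the lane to about 2 degrees. Origin: centre of the underside, z up
- box_low: Lower tip box black base, white lid, 84 mm across (its x) by 122 mm along the lane (its y) by 40 mm tall, about 0.2 kg; starts on the level deck, one box in each lane, either lane, lined up with the lane to about 2 degrees. Origin: centre of the underside, z up
- reagent_bottle: Bystander: amber screw-cap bottle, 66 mm diameter, 150 mm tall, standing on the bench beyond the rack's low end. Origin: centre of its underside
- beaker: Bystander: glass beaker, 68 mm diameter, 90 mm tall, on the bench on the rack's -x side. Origin: centre of its underside
- jar: Bystander: white screw-top jar, 64 mm diameter, 80 mm tall, on the bench on the rack's -x side near the deck. Origin: centre of its underside
- tube_rack: Bystander: white tube rack block 100 x 200 mm, 57 mm tall. Origin: centre of its underside
- plate_stack: Bystander: stack of clear well plates 127 x 85 mm, 58 mm tall. Origin: centre of its underside
- timer: Bystander: square white bench timer 70 x 70 mm, 30 mm tall. Origin: centre of its underside
- spatula: Bystander: flat steel lab spatula 190 mm long lying on the bench. Origin: centre of its underside

How it is judged:
By the outcome, as a careful person would: the job done as asked, in the order asked, and still so for the second after the job is handed in, with the robot touching nothing.
It also fails if it takes over 58 s, if anything falls off the work surface, if the arm or the gripper's body presses on something with over 40 N, if the wrist force passes 120 N, or if a joint passes its speed limit or range.

## Working session

There is one attempt and no reset: what is moved stays moved. The work goes in short steps, Python scripts to look and compute and a tool call to move; the robot and the scene stay as the last step left them, time stands still between calls to the robot, and variables do not carry over. Pictures are saved under pics/ and viewed, at most 11 in all, crops included, and the job is handed in when it is done.

Besides the shell and the picture viewer there is one more tool, called after "Request:" as name(argument=value, ...) on one line, values as JSON. move_arm: Moves the arm, as the interface text tells. Its arguments: {"type":"object","properties":{"series":{"type":"string"},"jaw":{"type":"number"},"newtons":{"type":"number"}},"required":["series"]}

```bash
mkdir -p pics; cat > h.py <<'E'
import numpy as np, cv2
from rig import robot
def proj(c,P):
    P=np.atleast_2d(P);q=(c["world_to_cam"]@np.c_[P,np.ones(len(P))].T)[:3];u=c["mtx"]@q
    return (u[:2]/u[2]).T
E
python3 - <<'E'
from h import *
o=robot.get_obs();print(o["time"],o["position"],o["tool_rot"])
ims=[]
for n in("scene","top"):
    c=robot.camera(n);cv2.imwrite(f"pics/{n}0.png",c["img"][:,:,::-1])
    for t in["brink","low_end","lever_grip","box_tall","box_low","jar","beaker","reagent_bottle"]:
        r=robot.tip_of(c,t)
        print(n,t,[(np.round(k["xyz"],3).tolist(),round(k["p"],2)) for k in r[:2]], np.round(proj(c,[r[0]["xyz"]])).tolist() if r else "")
E
```

```text
0.0 [0.23532882 0.57821842 0.20419283] [ 1.92178044e-01  9.81359537e-01 -9.60451011e-04 -3.68298251e-04]
scene brink [([0.573, 0.053, 0.159], 0.82), ([0.539, -0.21, 0.057], 0.63)] [[315.0, 180.0]]
scene low_end [([0.539, -0.208, 0.057], 0.59)] [[260.0, 253.0]]
scene lever_grip [([0.399, -0.19, 0.131], 0.87)] [[222.0, 213.0]]
scene box_tall [([0.628, 0.121, 0.158], 0.87)] [[341.0, 174.0]]
scene box_low [([0.532, 0.145, 0.159], 0.76)] [[317.0, 160.0]]
scene jar [([0.408, 0.16, 0.002], 0.57)] [[286.0, 180.0]]
scene beaker [([0.41, 0.009, 0.002], 0.76)] [[264.0, 205.0]]
scene reagent_bottle [([0.572, -0.363, -0.001], 0.74)] [[239.0, 310.0]]
top brink [([0.567, 0.053, 0.159], 0.93)] [[251.0, 193.0]]
top low_end [([0.538, -0.204, 0.052], 0.83)] [[330.0, 209.0]]
top lever_grip [([0.568, 0.005, 0.001], 0.75), ([0.538, -0.206, 0.054], 0.44)] [[268.0, 202.0]]
top box_tall [([0.625, 0.121, 0.16], 0.73)] [[229.0, 174.0]]
top box_low [([0.533, 0.145, 0.155], 0.81), ([0.569, 0.053, 0.162], 0.63)] [[221.0, 203.0]]
top jar [([0.406, 0.162, 0.004], 0.76)] [[221.0, 248.0]]
top beaker [([0.404, 0.006, 0.002], 0.65), ([0.587, 0.469, 0.001], 0.2)] [[266.0, 249.0]]
top reagent_bottle [([0.574, -0.365, -0.0], 0.71)] [[374.0, 202.0]]
```

View pics/scene0.png

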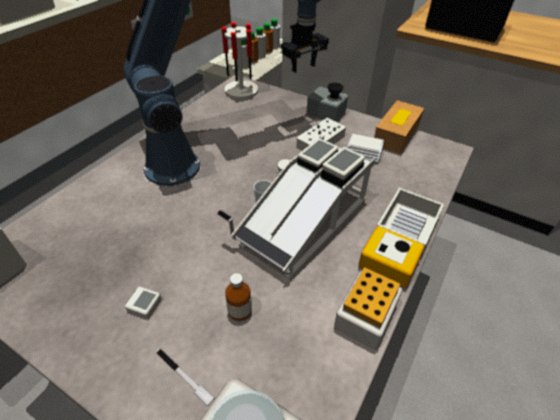

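View pics/top0.png

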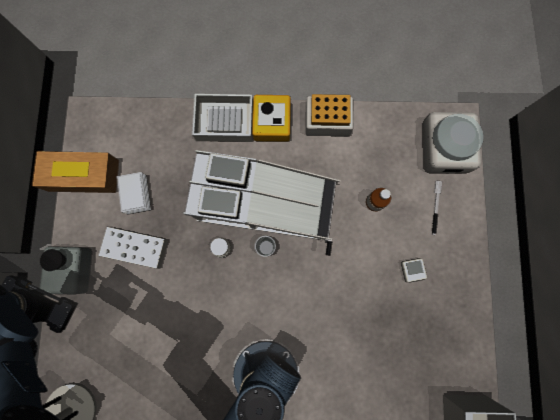

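Both views agree: boxes on the deck (top: ~(227,170) tall, ~(221,203) low), stop folded at (328,207), lever grip at (329,247). This fits a rack yaw of about -0.12 rad, with the 261 mm brink-to-hinge distance matching. I'll start with the transit, turning the tool's y onto rack x.

Request:
move_arm(series="-32 -19 -15 0 0 7; -65 -38 -29 0 0 14; -98 -56 -43 0 0 21; -130 -75 -58 0 0 28; -163 -94 -72 0 0 35; -195 -112 -86 0 0 42; -228 -131 -100 0 0 49; -260 -150 -115 0 0 56", jaw=0)

```text
time: 1.57
position: [0.4207, 0.3402, 0.3209]
tool_rot: [0.633, 0.774, 0.0, 0.0]
ft_force: [2.1, 0.8, 0.8]
grip_width: 0.0417
grip_force: 0.0
```

```bash
cat >> h.py <<'E'
from scipy.spatial.transform import Rotation as R
X=np.array([.9927,-.1207,0]);Y=np.array([.1207,.9927,0]);O=np.array([.564,.0034,0])
def W(x,y,z): return O+X*x/1e3+Y*y/1e3+[0,0,z/1e3]
def go(*pts):
    "rack mm TCP targets -> tool shifts (mm) and turn (deg) to have tool y = rack x, pointing down"
    o=robot.get_obs();r=R.from_quat(o["tool_rot"]);p=o["position"]
    d=p-O;print("t",round(o["time"],2),"rack TCP",np.round([d@X*1e3,d@Y*1e3,p[2]*1e3],1),"q",np.round(o["q"],2),"F",np.round(o["ft_force"],1),"w",o["grip_width"])
    G=R.from_matrix(np.c_[np.cross(X,[0,0,-1]),X,[0,0,-1]])
    print("turn",np.round((r.inv()*G).as_rotvec(degrees=True),1))
    for t in pts: print(t,np.round(r.inv().apply(W(*t)-p)*1e3,1))
E
python3 -c "
from h import *
go((-133,-100,250),(-133,-170,200),(-133,-170,140))"
```

```text
t 1.57 rack TCP [-182.9  317.   320.9] q [ 0.47  0.29  1.49 -0.    1.36  0.27] F [2.1 0.8 0.8] w 0.041700962708069785
turn [ 0.  -0.  18.4]
(-133, -100, 250) [-411.4  -84.5   70.9]
(-133, -170, 200) [-477.8 -106.6  120.9]
(-133, -170, 140) [-477.8 -106.6  180.9]
```

Request:
move_arm(series="-40 -8 0 0 0 3; -80 -16 0 0 0 6; -120 -24 5 0 0 9; -159 -33 10 0 0 12; -198 -41 15 0 0 15; -238 -49 20 0 0 18.4; -278 -57 30 0 0 18.4; -318 -65 40 0 0 18.4")

```text
time: 2.23
position: [0.4215, 0.0161, 0.2806]
tool_rot: [0.746, 0.666, 0.001, 0.001]
ft_force: [0.4, -0.1, 0.8]
grip_width: 0.0007
grip_force: 0.0
```

```bash
python3 - <<'E'
from h import *
go((-133,-170,200),(-133,-170,135))
c=robot.camera("scene")
r=robot.tip_of(c,"lever_grip")
for k in r[:2]:
    d=np.array(k["xyz"])-O;print(k["p"],d@X,d@Y,d[2])
i=c["img"][150:290,170:360,::-1];cv2.imwrite("pics/s1.png",cv2.resize(i,None,fx=4,fy=4,interpolation=cv2.INTER_CUBIC))
E
```

```text
t 2.23 rack TCP [-143.    -4.6  280.6] q [-0.23  0.15  1.81  0.    1.18 -0.11] F [ 0.4 -0.1  0.8] w 0.0006732127233277814
turn [0.1 0.  0.4]
(-133, -170, 200) [-165.4    8.7   80.7]
(-133, -170, 135) [-165.4    8.6  145.7]
0.62 -0.14110143999999994 -0.21319148 0.1289
```

View pics/s1.png

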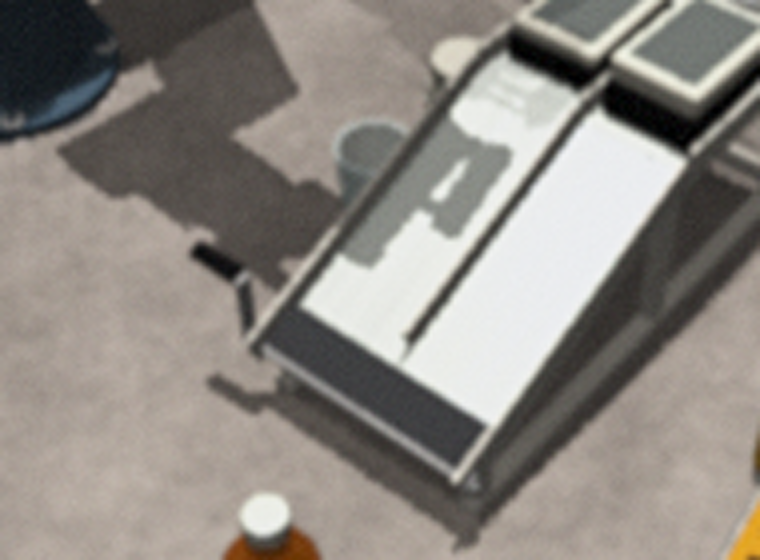

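The lever is upright at rack (-137,-212,127), as expected for a nearly folded stop. Next I descend on its uphill side.

Request:
move_arm(series="-40 1 0 0 0 0; -80 2 0 0 0 0; -118 3 15 0 0 0; -155 3 30 0 0 0; -155 3 65 0 0 0; -155 3 100 0 0 0; -157 3 130 0 0 0; -159 3 140 0 0 0.4")

```text
time: 3.0
position: [0.4043, -0.1387, 0.1372]
tool_rot: [0.749, 0.663, -0.001, -0.003]
ft_force: [-0.7, -0.2, -0.4]
grip_width: 0.0003
grip_force: 0.0
```

```bash
python3 - <<'E'
from h import *
go((-140,-192,140),(-140,-217,145.5),(-140,-239,136),(-140,-257,119),(-140,-268,103),(-140,-270,94))
E
```

```text
t 3.0 rack TCP [-141.4 -160.3  137.2] q [-0.59  0.39  1.98  0.    0.79 -0.47] F [-0.7 -0.2 -0.4] w 0.000288478245342909
turn [-0.3 -0.2 -0.1]
(-140, -192, 140) [-31.7   1.4  -2.9]
(-140, -217, 145.5) [-56.6   1.4  -8.5]
(-140, -239, 136) [-78.7   1.5   0.9]
(-140, -257, 119) [-96.7   1.6  17.9]
(-140, -268, 103) [-107.8    1.7   33.8]
(-140, -270, 94) [-109.8    1.8   42.8]
```

Request:
move_arm(series="-15 1 -2 0 0 0; -30 1 -3 0 0 0; -43 1 -5 0 0 0; -56 1 -8 0 0 0; -67 1 -5 0 0 0; -78 1 1 0 0 0; -87 1 9 0 0 0; -96 1 18 0 0 0")

```text
time: 3.67
position: [0.3957, -0.2363, 0.1216]
tool_rot: [0.749, 0.663, 0.0, 0.0]
ft_force: [-0.1, -0.2, -0.6]
grip_width: 0.0005
grip_force: 0.0
```

Request:
move_arm(series="-5 0 8 0 0 0; -10 0 15 0 0 0; -11 0 20 0 0 0; -12 0 25 0 0 0; -12 0 27 0 0 0; -12 0 27 0 0 0")

```text
time: 4.17
position: [0.3939, -0.2471, 0.0947]
tool_rot: [0.749, 0.663, 0.0, -0.001]
ft_force: [0.4, 0.4, 0.4]
grip_width: 0.0006
grip_force: 0.0
```

```bash
python3 - <<'E'
from h import *
go((-140,-270,91))
c=robot.camera("scene")
i=c["img"][150:290,170:360,::-1];cv2.imwrite("pics/s2.png",cv2.resize(i,None,fx=4,fy=4,interpolation=cv2.INTER_CUBIC))
E
```

```text
t 4.17 rack TCP [-138.6 -269.2   94.7] q [-0.8   0.5   1.93  0.    0.71 -0.68] F [0.4 0.4 0.4] w 0.0005871609222419052
turn [-0.1 -0.1 -0. ]
(-140, -270, 91) [-0.8 -1.4  3.7]
```

View pics/s2.png

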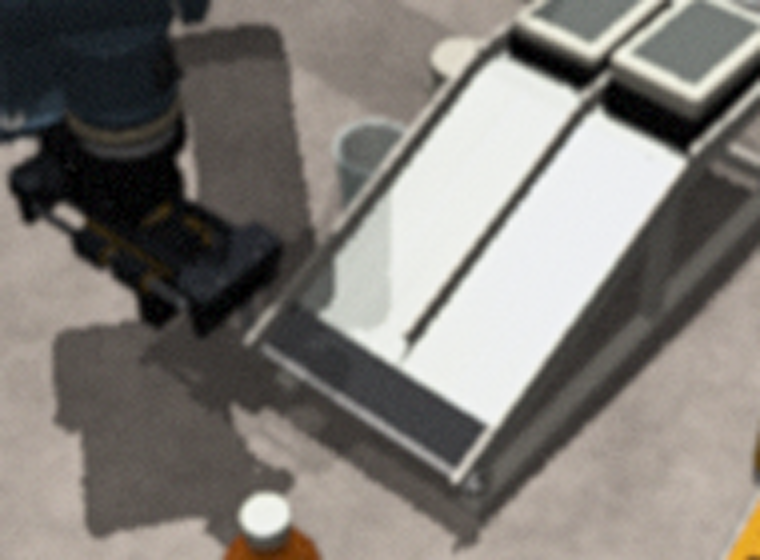

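The stop looks almost the same in both states from this view, so I'll check it against projections.

```bash
python3 - <<'E'
from h import *
a=np.deg2rad(22)
for n in("scene","top"):
    c=robot.camera(n)
    for s in(0.1,.8,1.571):
        e=a+s # elevation of plate from +y
        print(n,s,"stop edge",np.round(proj(c,[W(x,-210+42*np.cos(e),55+42*np.sin(e)) for x in(-94,94)])).tolist(),
          "grip",np.round(proj(c,[W(-137,-210+70*np.cos(s+np.deg2rad(82)),55+70*np.sin(s+np.deg2rad(82)))])).tolist())
    print("hinge",np.round(proj(c,[W(x,-210,55) for x in(-94,94)])).tolist(),"tip",np.round(proj(c,[robot.get_obs()["position"]-[0,0,.022]])))
    for t in("lever_grip","low_end"):
        for k in robot.tip_of(c,t)[:2]:
            d=np.array(k["xyz"])-O;print(n,t,round(k["p"],2),np.round([d@X,d@Y,d[2]],3))
    if n=="top": i=c["img"][150:270,260:420,::-1];cv2.imwrite("pics/t2.png",cv2.resize(i,None,fx=5,fy=5,interpolation=cv2.INTER_CUBIC))
E
```

```text
scene 0.1 stop edge [[244.0, 226.0], [294.0, 257.0]] grip [[224.0, 214.0]]
scene 0.8 stop edge [[239.0, 225.0], [290.0, 257.0]] grip [[214.0, 226.0]]
scene 1.571 stop edge [[232.0, 232.0], [283.0, 264.0]] grip [[209.0, 242.0]]
hinge [[236.0, 237.0], [286.0, 269.0]] tip [[211. 238.]]
scene lever_grip 0.76 [-0.141 -0.213  0.131]
scene low_end 0.61 [ 0.002 -0.215  0.057]
top 0.1 stop edge [[316.0, 235.0], [323.0, 179.0]] grip [[327.0, 248.0]]
top 0.8 stop edge [[323.0, 235.0], [330.0, 178.0]] grip [[341.0, 251.0]]
top 1.571 stop edge [[333.0, 236.0], [340.0, 180.0]] grip [[347.0, 253.0]]
hinge [[327.0, 237.0], [334.0, 182.0]] tip [[344. 252.]]
top lever_grip 0.69 [-0.138 -0.215  0.124]
top lever_grip 0.64 [ 0.003 -0.002  0.   ]
top low_end 0.66 [ 0.001 -0.208  0.051]
```

View pics/t2.png

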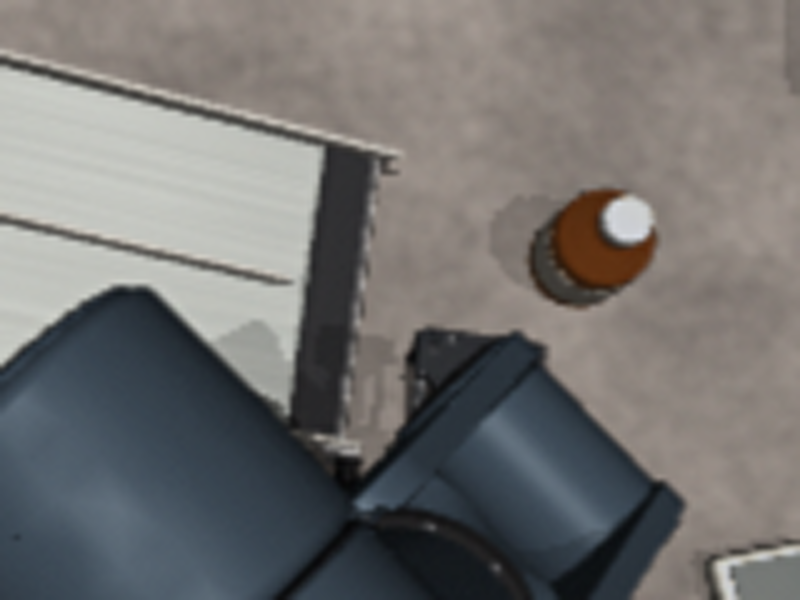

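The stop is still folded and the lever upright, so the finger missed it. I'll overlay the expected tool geometry on the picture.

```bash
python3 - <<'E'
from h import *
o=robot.get_obs();r=R.from_quat(o["tool_rot"]);p=o["position"]
c=robot.camera("scene");x0,y0=170,150
f=5
im=cv2.resize(c["img"][150:265,170:320,::-1],None,fx=f,fy=f,interpolation=cv2.INTER_CUBIC)
def pt(P): return tuple(int(v) for v in (proj(c,P)[0]-[x0,y0])*f+f/2)
def box(hx,hy,z1,z2,col):
    for z in(z1,z2):
        q=[pt(p+r.apply([a*hx,b*hy,z])) for a,b in((1,1),(1,-1),(-1,-1),(-1,1))]
        cv2.polylines(im,[np.array(q)],True,col,1)
box(.0095,.015,.022,-.04,(0,0,255));box(.0375,.095,-.048,-.10,(0,255,0))
for a,b in((-155,-111),): cv2.line(im,pt(W(a,-212,125)),pt(W(b,-212,125)),(255,0,255),2)
cv2.imwrite("pics/s3.png",im)
E
```

```text
(no output)
```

View pics/s3.png

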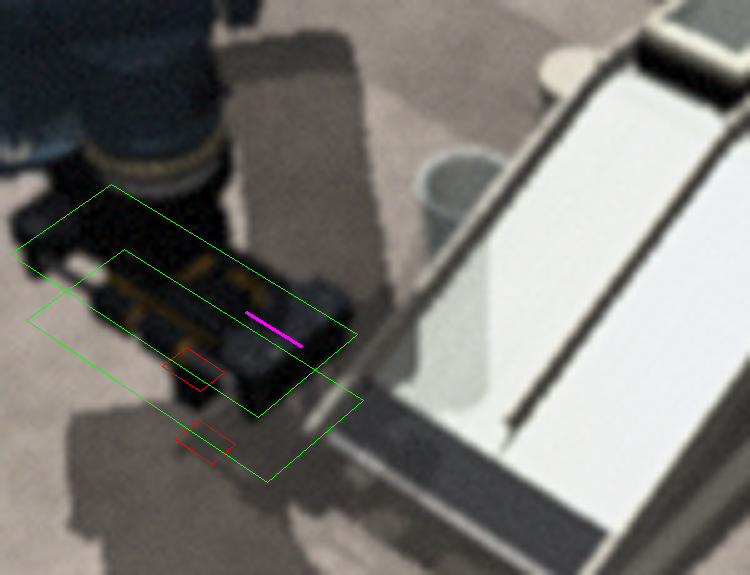

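```bash
python3 - <<'E'
from h import *
o=robot.get_obs();r=R.from_quat(o["tool_rot"]);p=o["position"]
c=robot.camera("top")
for dz in(0,.03,.05):
  for z in(-.048,-.1):
    print(dz,z,[np.round((proj(c,p+[0,0,dz]+r.apply([a*.0375,.095,z]))[0]-[260,150])*5).tolist() for a in(1,-1)])
s=robot.camera("scene")
cv2.imwrite("pics/s4.png",cv2.resize(np.clip(s["img"][195:245,185:260,::-1].astype(float)*2.5,0,255).astype(np.uint8),None,fx=10,fy=10,interpolation=cv2.INTER_CUBIC))
print(proj(s,p+r.apply([0,0,.022])),proj(s,p+[0,0,.03]+r.apply([0,0,.022])))
E
```

```text
0 -0.048 [[396.0, 345.0], [516.0, 362.0]]
0 -0.1 [[408.0, 333.0], [534.0, 350.0]]
0.03 -0.048 [[403.0, 338.0], [527.0, 355.0]]
0.03 -0.1 [[416.0, 325.0], [545.0, 344.0]]
0.05 -0.048 [[408.0, 333.0], [534.0, 351.0]]
0.05 -0.1 [[421.0, 320.0], [553.0, 339.0]]
[[210.65915861 237.88246131]] [[209.48853584 231.02085819]]
```

View pics/s4.png

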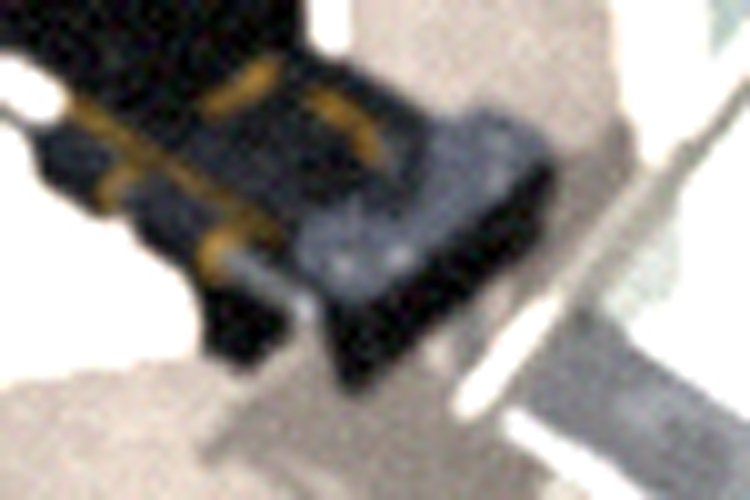

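The brightened view shows the fingertip at (208.5,231.5). The reported pose projects to (210.7,237.9), and a 30 mm higher tip would land at (209.5,231). So the finger is really about 28 mm higher than reported and passed over the bar. I'll go back over and repeat the stroke lower.

Request:
move_arm(series="0 0 -35 0 0 0; 0 0 -75 0 0 0; 40 0 -85 0 0 0; 80 0 -85 0 0 0; 110 0 -80 0 0 0; 112 0 -50 0 0 0; 112 0 -30 0 0 0; 112 0 -20 0 0 0")

```text
time: 5.33
position: [0.4068, -0.135, 0.1139]
tool_rot: [0.748, 0.664, -0.0, -0.001]
ft_force: [-0.1, -0.1, 0.2]
grip_width: 0.0005
grip_force: 0.0
```

Request:
move_arm(series="-8 0 0 0 0 0; -16 0 0 0 0 0; -24 0 -1 0 0 0; -32 0 -3 0 0 0; -40 0 -5 0 0 0; -48 0 -7 0 0 0")

```text
time: 5.83
position: [0.4023, -0.1858, 0.1232]
tool_rot: [0.749, 0.663, 0.0, 0.001]
ft_force: [0.0, 0.6, -0.1]
grip_width: 0.0004
grip_force: 0.0
```

```bash
python3 - <<'E'
from h import *
go((-140,-270,66))
for n in("scene","top"):
  c=robot.camera(n)
  for k in robot.tip_of(c,"lever_grip")[:2]:
    d=np.array(k["xyz"])-O;print(n,round(k["p"],2),np.round([d@X,d@Y,d[2]],3))
E
```

```text
t 5.83 rack TCP [-137.7 -207.4  123.2] q [-0.69  0.43  1.96 -0.    0.75 -0.56] F [ 0.   0.6 -0.1] w 0.0003940402140508988
turn [ 0.1  0.1 -0.1]
(-140, -270, 66) [-62.6  -2.3  57.3]
scene 0.88 [-0.139 -0.213  0.13 ]
top 0.48 [-0.218  0.427 -0.001]
```

Request:
move_arm(series="12 0 0 0 0 0; 16 0 10 0 0 0; 16 0 20 0 0 0; 8 0 20 0 0 0; 0 0 20 0 0 0; -5 0 20 0 0 0; -10 0 20 0 0 0; -10 0 20 0 0 0")

```text
time: 6.7
position: [0.4013, -0.1957, 0.1027]
tool_rot: [0.749, 0.662, 0.0, 0.001]
ft_force: [0.7, 0.5, 0.1]
grip_width: 0.0004
grip_force: 0.0
```

```bash
python3 - <<'E'
from h import *
go((-140,-270,66))
c=robot.camera("scene")
for k in robot.tip_of(c,"lever_grip")[:2]:
    d=np.array(k["xyz"])-O;print(round(k["p"],2),np.round([d@X,d@Y,d[2]],3))
cv2.imwrite("pics/s5.png",cv2.resize(np.clip(c["img"][185:265,185:305,::-1].astype(float)*2.2,0,255).astype(np.uint8),None,fx=6,fy=6,interpolation=cv2.INTER_CUBIC))
p=robot.get_obs()["position"]
print((proj(c,[p-[0,0,.022],p+[0,0,.006],W(-133,-234,121)])-[185,185])*6)
E
```

```text
t 6.7 rack TCP [-137.5 -217.3  102.7] q [-0.7   0.47  1.97 -0.    0.7  -0.58] F [0.7 0.5 0.1] w 0.0004410920500926049
turn [ 0.1  0.1 -0.1]
(-140, -270, 66) [-52.7  -2.5  36.8]
0.87 [-0.14  -0.238  0.122]
[[229.72314671 244.91315955]
 [224.59236627 206.14135822]
 [203.93518296 213.43156155]]
```

View pics/s5.png

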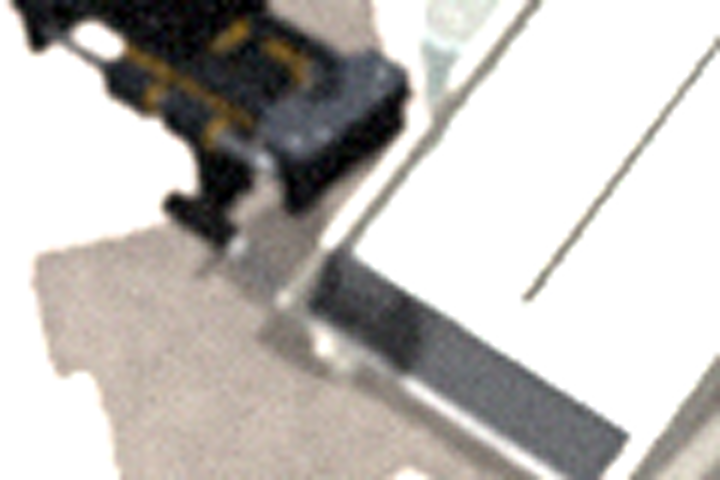

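The bar is now against the finger at (195,220), leaning downhill (about 113°). I'll continue along the arc.

Request:
move_arm(series="-11 0 1 0 0 0; -22 0 3 0 0 0; -31 0 7 0 0 0; -40 0 12 0 0 0; -46 0 20 0 0 0; -51 0 28 0 0 0; -53 0 33 0 0 0; -53 0 35 0 0 0")

```text
time: 7.47
position: [0.3939, -0.247, 0.066]
tool_rot: [0.749, 0.662, -0.0, -0.001]
ft_force: [0.0, -0.0, -0.2]
grip_width: 0.0008
grip_force: 0.3
```

Request:
move_arm(series="-1 0 2 0 0 0; -1 0 4 0 0 0; -1 0 4 0 0 0")

```text
time: 7.72
position: [0.394, -0.2471, 0.0629]
tool_rot: [0.749, 0.663, 0.0, -0.001]
ft_force: [0.8, -0.2, -0.2]
grip_width: 0.0004
grip_force: 0.0
```

```bash
python3 - <<'E'
from h import *
go((-140,-270,66))
c=robot.camera("scene")
for k in robot.tip_of(c,"lever_grip")[:2]:
    d=np.array(k["xyz"])-O;print(round(k["p"],2),np.round([d@X,d@Y,d[2]],3))
E
```

```text
t 7.72 rack TCP [-138.6 -269.1   62.9] q [-0.8   0.57  1.95  0.    0.63 -0.68] F [ 0.8 -0.2 -0.2] w 0.0004035095996826664
turn [-0.1 -0.  -0. ]
(-140, -270, 66) [-0.9 -1.5 -3.1]
0.56 [-0.141 -0.275  0.077]
```

Request:
move_arm(series="-2 0 3 0 0 0; -3 0 6 0 0 0; -3 0 8 0 0 0; -3 0 8 0 0 0")

```text
time: 8.15
position: [0.3941, -0.2511, 0.0555]
tool_rot: [0.749, 0.663, -0.0, 0.0]
ft_force: [-0.9, 1.3, 5.5]
grip_width: 0.0004
grip_force: 2.3
```

Request:
move_arm(series="0 0 2 0 0 0; 0 0 4 0 0 0; 0 0 4 0 0 0")

```text
time: 8.4
position: [0.3942, -0.2512, 0.0543]
tool_rot: [0.749, 0.663, -0.0, 0.001]
ft_force: [-4.6, 3.3, 32.7]
grip_width: 0.0002
grip_force: 16.3
```

32 N with almost no travel means the stop is on its end stop. I'll back off and verify.

Request:
move_arm(series="0 0 -20 0 0 0; 0 0 -60 0 0 0; 0 0 -100 0 0 0; 0 0 -140 0 0 0; 20 0 -180 0 0 0; 50 0 -210 0 0 0; 90 0 -220 0 0 0; 130 0 -220 0 0 0", jaw=0.5)

```text
time: 9.07
position: [0.4117, -0.1232, 0.2747]
tool_rot: [0.75, 0.662, 0.001, 0.004]
ft_force: [1.8, 0.2, -0.8]
grip_width: 0.0411
grip_force: 0.0
```

```bash
python3 - <<'E'
from h import *
go((49,225,260),(-49,225,260))
for n in("scene","top"):
  c=robot.camera(n)
  for t in("lever_grip","box_tall","box_low","low_end"):
    for k in robot.tip_of(c,t)[:1]:
      d=np.array(k["xyz"])-O;print(n,t,round(k["p"],2),np.round([d@X,d@Y,d[2]],3))
  if n=="top": a=cv2.resize(c["img"][170:270,290:390,::-1],(500,500),interpolation=cv2.INTER_CUBIC)
  else: b=cv2.resize(c["img"][200:290,190:315,::-1],(290,209),interpolation=cv2.INTER_CUBIC)
v=np.zeros((500,800,3),np.uint8);v[:,:500]=a;v[:209,505:795]=b;cv2.imwrite("pics/v6.png",v)
E
```

```text
t 9.07 rack TCP [-135.9 -144.1  274.7] q [-0.55  0.16  1.81  0.    1.16 -0.43] F [ 1.8  0.2 -0.8] w 0.04106595802151132
turn [ 0.5  0.2 -0.2]
(49, 225, 260) [369.8 183.6  14.9]
(-49, 225, 260) [369.4  85.6  14.1]
scene lever_grip 0.72 [-0.141 -0.278  0.069]
scene box_tall 0.69 [0.05  0.125 0.157]
scene box_low 0.63 [-0.051  0.135  0.16 ]
scene low_end 0.67 [ 0.002 -0.214  0.055]
top lever_grip 0.49 [-0.139 -0.282  0.064]
top box_tall 0.74 [-0.051  0.138  0.156]
top box_low 0.97 [-0.048  0.136  0.155]
top low_end 0.57 [-0.    -0.21   0.055]
```

View pics/v6.png

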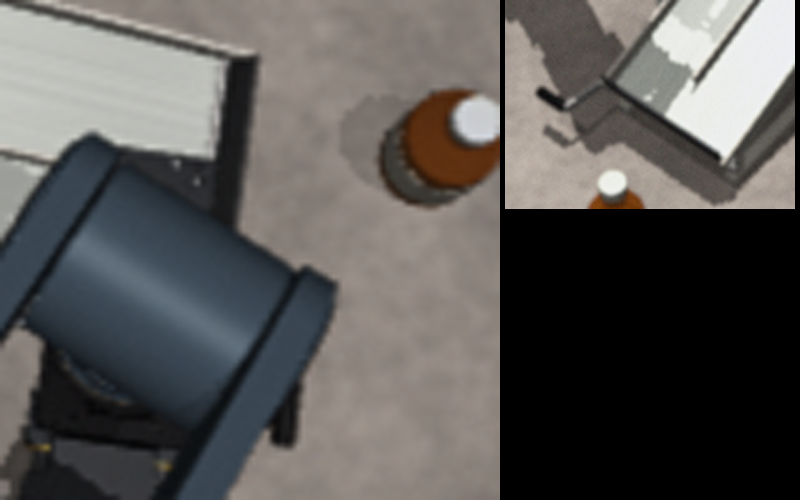

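The stop is fully up: the lever reads (-139,-280,66) and pictures show a thin dark upright edge at (240,150) in the top crop and the lever near level at (550,98) in the scene crop. The contact heights put the fingertips about 18 mm above the reported TCP z. Next is the tall box in the +x lane.

Request:
move_arm(series="36 18 -15 0 0 0; 72 37 -30 0 0 0; 108 55 -30 0 0 0; 144 74 -30 0 0 0; 180 93 -30 0 0 0; 216 111 -30 0 0 0; 252 130 -30 0 0 0; 288 148 -30 0 0 0")

```text
time: 10.23
position: [0.5927, 0.1461, 0.3006]
tool_rot: [0.749, 0.662, -0.0, -0.0]
ft_force: [0.3, -0.5, -0.0]
grip_width: 0.0436
grip_force: 0.0
```

Request:
move_arm(series="36 18 0 0 0 0; 72 37 0 0 0 0; 72 37 20 0 0 0; 72 37 20 0 0 0")

```text
time: 10.57
position: [0.636, 0.2129, 0.2765]
tool_rot: [0.748, 0.663, -0.003, -0.002]
ft_force: [-1.9, -0.8, -0.3]
grip_width: 0.044
grip_force: 0.0
```

```bash
python3 - <<'E'
from h import *
go((50,216,230),(50,216,172))
c=robot.camera("scene")
for t in("box_tall","box_low","brink"):
    for k in robot.tip_of(c,t)[:1]:
      d=np.array(k["xyz"])-O;print(t,round(k["p"],2),np.round([d@X,d@Y,d[2]],3))
E
```

```text
t 10.57 rack TCP [ 46.2 216.6 276.5] q [ 0.16  0.53  1.22 -0.    1.4   0.28] F [-1.9 -0.8 -0.3] w 0.04400737474657417
turn [-0.4  0.1  0. ]
(50, 216, 230) [-0.5  4.1 46.5]
(50, 216, 172) [ -0.4   4.5 104.5]
box_tall 0.58 [0.051 0.123 0.158]
box_low 0.6 [-0.051  0.137  0.159]
brink 0.73 [0.001 0.053 0.16 ]
```

Request:
move_arm(series="0 2 30 0 0 0; 0 4 60 0 0 0; 0 4 85 0 0 0; 0 4 90 0 0 0; 0 4 90 0 0 0")

```text
time: 11.18
position: [0.6396, 0.2104, 0.1903]
tool_rot: [0.749, 0.662, -0.002, -0.001]
ft_force: [0.3, -0.9, 1.1]
grip_width: 0.0435
grip_force: 0.0
```

Request:
move_arm(series="0 0 3 0 0 0; 0 0 6 0 0 0; 0 0 6 0 0 0")

```text
time: 11.43
position: [0.6417, 0.2118, 0.1869]
tool_rot: [0.749, 0.663, 0.001, 0.001]
ft_force: [-0.3, -0.3, 0.1]
grip_width: 0.0431
grip_force: 0.0
```

Request:
move_arm(series="0 0 3 0 0 0; 0 0 6 0 0 0; 0 0 8 0 0 0; 0 0 8 0 0 0")

```text
time: 11.77
position: [0.6404, 0.2118, 0.1768]
tool_rot: [0.749, 0.663, -0.0, -0.0]
ft_force: [0.0, 1.1, -0.6]
grip_width: 0.0436
grip_force: 0.0
```

```bash
python3 - <<'E'
from h import *
go((50,114,172))
c=robot.camera("scene");p=robot.get_obs()["position"]
cv2.imwrite("pics/v7.png",cv2.resize(np.clip(c["img"][90:200,290:410,::-1].astype(float)*1.5,0,255).astype(np.uint8),None,fx=5,fy=5,interpolation=cv2.INTER_CUBIC))
print((proj(c,[p-[0,0,.022],p+[0,0,.006],p+[0,0,.018],W(92,185,216),W(8,185,216)])-[290,90])*5)
E
```

```text
t 11.77 rack TCP [ 50.7 216.1 176.8] q [ 0.15  0.63  1.33 -0.    1.19  0.28] F [ 0.   1.1 -0.6] w 0.043621535850275235
turn [-0.1  0.  -0. ]
(50, 114, 172) [-102.1   -0.6    4.8]
[[330.19520546 354.32357804]
 [336.49696976 319.82997674]
 [339.25744128 304.72014404]
 [376.96427134 326.40535746]
 [260.03282238 275.07378429]]
```

View pics/v7.png

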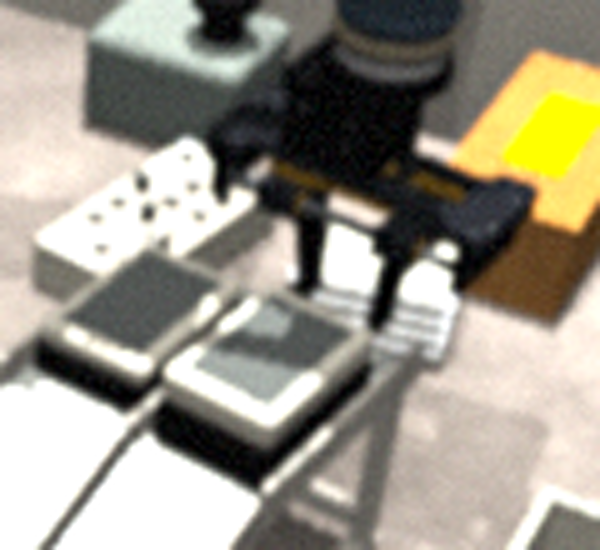

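Fingers straddle the middle of the tall box's rear face, with tips at (312,285) and (383,325) and about 20 mm below its top. I'll lower 8 mm and push.

Request:
move_arm(series="0 0 8 0 0 0; -10 0 8 0 0 0; -18 0 8 0 0 0; -26 0 8 0 0 0; -36 0 8 0 0 0; -46 0 8 0 0 0; -56 0 8 0 0 0; -66 0 8 0 0 0")

```text
time: 12.48
position: [0.6328, 0.145, 0.1695]
tool_rot: [0.749, 0.663, 0.0, 0.0]
ft_force: [0.2, -0.1, -0.2]
grip_width: 0.0438
grip_force: 0.2
```

Request:
move_arm(series="-7 0 0 0 0 0; -13 0 0 0 0 0; -18 0 0 0 0 0; -21 0 0 0 0 0; -21 0 0 0 0 0")

```text
time: 12.9
position: [0.6302, 0.1248, 0.1693]
tool_rot: [0.749, 0.663, -0.0, 0.0]
ft_force: [0.0, -0.2, -0.9]
grip_width: 0.0438
grip_force: 0.0
```

```bash
python3 - <<'E'
from h import *
go((50,114,169))
c=robot.camera("scene")
for t in("box_tall","box_low"):
    for k in robot.tip_of(c,t)[:1]:
      d=np.array(k["xyz"])-O;print(t,round(k["p"],2),np.round([d@X,d@Y,d[2]],3))
E
```

```text
t 12.9 rack TCP [ 51.1 128.5 169.3] q [ 0.02  0.59  1.42 -0.    1.13  0.14] F [ 0.  -0.2 -0.9] w 0.04381851352549819
turn [-0.   0.  -0.1]
(50, 114, 169) [-14.5  -1.1   0.3]
box_tall 0.92 [0.05  0.059 0.154]
box_low 0.64 [-0.138 -0.278  0.067]
```

Request:
move_arm(series="-3 0 0 0 0 0; -6 0 0 0 0 0; -8 0 0 0 0 0; -10 0 0 0 0 0; -10 0 0 0 0 0; -10 0 0 0 0 0")

```text
time: 13.55
position: [0.629, 0.1153, 0.1693]
tool_rot: [0.749, 0.663, -0.0, 0.0]
ft_force: [-0.2, -0.3, 0.6]
grip_width: 0.0441
grip_force: 0.0
```

```bash
cat > chk.py <<'E'
from h import *
go((50,110,169))
for n in("scene","top"):
  c=robot.camera(n)
  for t in("box_tall","box_low"):
    for k in robot.tip_of(c,t)[:2]:
      d=np.array(k["xyz"])-O;print(n,t,round(k["p"],2),np.round([d@X,d@Y,d[2]],3))
E
python3 chk.py
```

```text
t 13.55 rack TCP [ 51.  118.9 169.3] q [ 0.01  0.59  1.43 -0.    1.13  0.13] F [-0.2 -0.3  0.6] w 0.04410170723864502
turn [-0.  0. -0.]
(50, 110, 169) [-8.9 -1.   0.3]
scene box_tall 0.73 [0.052 0.046 0.158]
scene box_tall 0.45 [ 0.052 -0.361 -0.   ]
scene box_low 0.7 [-0.052  0.136  0.159]
top box_tall 0.81 [0.05  0.002 0.139]
top box_low 0.88 [-0.046  0.141  0.157]
top box_low 0.31 [-0.174  0.139  0.004]
```

The tall box has tipped over and is sliding by itself. I'll back away upward and move to the low box's lane.

Request:
move_arm(series="15 0 -5 0 0 0; 40 0 -20 0 0 0; 60 0 -55 0 0 0; 80 0 -90 0 0 0; 105 -30 -100 0 0 0; 110 -65 -100 0 0 0; 110 -98 -100 0 0 0; 110 -100 -100 0 0 0")

```text
time: 14.52
position: [0.5355, 0.2395, 0.2695]
tool_rot: [0.747, 0.665, -0.003, -0.002]
ft_force: [-0.2, 0.3, -0.2]
grip_width: 0.0434
grip_force: 0.0
```

```bash
sed -i 's/go((50,110,169))/go((-49,228,169))/' chk.py; python3 chk.py
```

```text
t 14.52 rack TCP [-56.8 230.9 269.5] q [0.23 0.41 1.45 0.   1.29 0.35] F [-0.2  0.3 -0.2] w 0.043437077700729014
turn [-0.4  0.   0.2]
(-49, 228, 169) [ -2.8   8.5 100.5]
scene box_tall 0.95 [ 0.054 -0.156  0.074]
scene box_tall 0.15 [ 0.063 -0.572 -0.001]
scene box_low 0.86 [-0.048  0.136  0.16 ]
top box_tall 0.61 [ 0.05  -0.162  0.076]
top box_low 0.96 [-0.05   0.138  0.158]
top box_low 0.43 [-0.036  0.464  0.001]
```

Request:
move_arm(series="0 0 30 0 0 0; 0 0 60 0 0 0; 0 0 85 0 0 0; 0 0 97 0 0 0; 0 0 100 0 0 0; 0 0 100 0 0 0")

```text
time: 15.32
position: [0.5436, 0.2363, 0.1679]
tool_rot: [0.749, 0.662, -0.001, -0.001]
ft_force: [-0.1, -0.4, -0.1]
grip_width: 0.0435
grip_force: 0.0
```

Request:
move_arm(series="0 0 3 0 0 0; 0 0 6 0 0 0; 0 0 9 0 0 0; 0 0 9 0 0 0")

```text
time: 15.65
position: [0.5432, 0.2369, 0.1605]
tool_rot: [0.749, 0.663, 0.0, 0.0]
ft_force: [-0.1, 0.1, 1.0]
grip_width: 0.0435
grip_force: 0.0
```

```bash
python3 -c "
from h import *
go((-49,120,157))"
```

```text
t 15.65 rack TCP [-48.8 229.3 160.5] q [ 0.22  0.54  1.56 -0.    1.04  0.34] F [-0.1  0.1  1. ] w 0.043520025441583586
turn [ 0. -0. -0.]
(-49, 120, 157) [-1.093e+02 -1.000e-01  3.500e+00]
```

Request:
move_arm(series="-10 0 1 0 0 0; -18 0 1 0 0 0; -26 0 1 0 0 0; -36 0 1 0 0 0; -46 0 1 0 0 0; -56 0 1 0 0 0; -66 0 1 0 0 0; -75 0 1 0 0 0")

```text
time: 16.32
position: [0.5339, 0.1611, 0.1594]
tool_rot: [0.749, 0.663, -0.0, 0.0]
ft_force: [-0.4, 0.6, 0.5]
grip_width: 0.0435
grip_force: 0.2
```

Request:
move_arm(series="-8 0 0 0 0 0; -15 0 0 0 0 0; -21 0 0 0 0 0; -26 0 0 0 0 0; -26 0 0 0 0 0")

```text
time: 16.73
position: [0.5307, 0.1357, 0.1592]
tool_rot: [0.749, 0.663, -0.0, 0.0]
ft_force: [0.5, 0.0, -0.6]
grip_width: 0.0434
grip_force: 0.0
```

Request:
move_arm(series="-3 0 0 0 0 0; -6 0 0 0 0 0; -8 0 0 0 0 0; -10 0 0 0 0 0; -10 0 0 0 0 0; -10 0 0 0 0 0")

```text
time: 17.23
position: [0.5296, 0.1266, 0.1593]
tool_rot: [0.749, 0.663, -0.0, 0.0]
ft_force: [0.1, 0.3, 1.1]
grip_width: 0.0436
grip_force: 0.0
```

```bash
python3 chk.py
```

```text
t 17.23 rack TCP [-49.  118.1 159.3] q [ 0.03  0.48  1.68 -0.    0.98  0.15] F [0.1 0.3 1.1] w 0.04363034768198471
turn [-0.  0. -0.]
(-49, 228, 169) [ 1.099e+02 -1.000e-01 -9.800e+00]
scene box_tall 0.59 [ 0.054 -0.154  0.075]
scene box_low 0.7 [-0.05   0.035  0.155]
top box_tall 0.71 [ 0.049 -0.156  0.078]
top box_low 0.82 [-0.049 -0.018  0.131]
```

Also sliding by itself. I'll back away and verify.

Request:
move_arm(series="15 0 -5 0 0 0; 40 0 -20 0 0 0; 60 0 -55 0 0 0; 80 0 -90 0 0 0; 100 0 -120 0 0 0; 110 0 -130 0 0 0; 110 0 -130 0 0 0; 110 0 -130 0 0 0")

```text
time: 18.2
position: [0.5427, 0.2361, 0.2894]
tool_rot: [0.748, 0.663, 0.0, 0.0]
ft_force: [-0.2, 0.5, -1.1]
grip_width: 0.0438
grip_force: 0.0
```

```bash
python3 chk.py; python3 - <<'E'
from h import *
for n in("scene","top"):
    c=robot.camera(n)
    for t in["lever_grip","jar","beaker","reagent_bottle"]:
        r=robot.tip_of(c,t); print(n,t,[(np.round(k["xyz"],3).tolist(),round(k["p"],2)) for k in r[:1]])
    if n=="scene": cv2.imwrite("pics/v8.png",cv2.resize(c["img"][120:330,170:450,::-1],(800,600),interpolation=cv2.INTER_CUBIC))
E
```

```text
t 18.2 rack TCP [-49.3 228.4 289.4] q [ 0.22  0.4   1.41 -0.    1.33  0.34] F [-0.2  0.5 -1.1] w 0.043806975112385384
turn [0. 0. 0.]
(-49, 228, 169) [ -0.3   0.2 120.4]
scene box_tall 0.68 [-0.14  -0.281  0.072]
scene box_tall 0.57 [ 0.052 -0.158  0.073]
scene box_low 0.55 [-0.052 -0.156  0.077]
top box_tall 0.92 [ 0.048 -0.158  0.076]
top box_low 0.85 [-0.052 -0.154  0.075]
scene lever_grip [([0.391, -0.259, 0.067], 0.91)]
scene jar [([0.566, 0.002, -0.0], 0.65)]
scene beaker [([0.41, 0.011, 0.002], 0.55)]
scene reagent_bottle [([0.574, -0.366, 0.0], 0.77)]
top lever_grip []
top jar [([0.407, 0.16, -0.0], 0.54)]
top beaker [([0.402, 0.008, -0.002], 0.77)]
top reagent_bottle [([0.571, -0.364, 0.004], 0.9)]
```

View pics/v8.png

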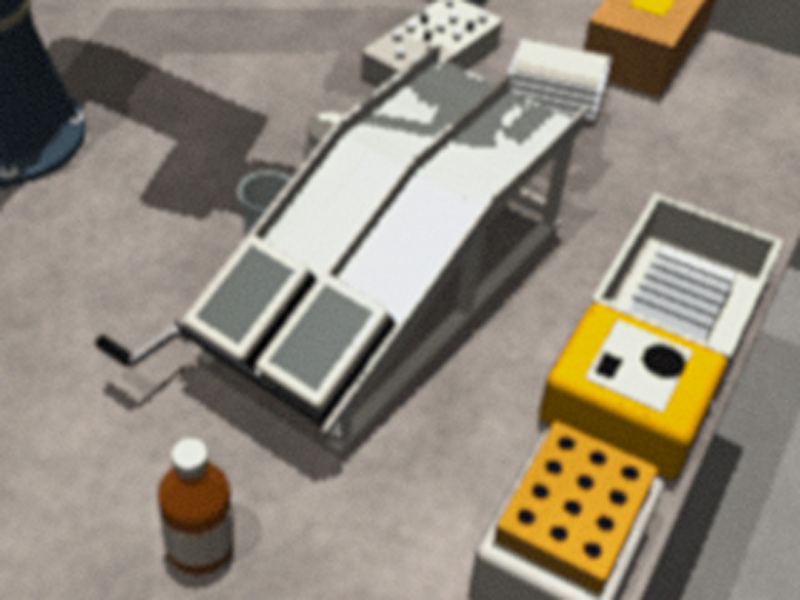

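Both boxes lie flat on the slope against the raised stop, at (245,300) and (325,340). The lever is down at (115,350), the bystanders haven't moved and the arm is clear.

```bash
python3 -c "
from rig import robot
print(robot.hand_in())"
```

```text
the job is handed in; nothing more can be done
None
```

The job is handed in at about 18 s: the stop is fully up, both tip boxes slid down unaided and rest flat against it, and the bottle, beaker and jar are where they started; the first lever stroke passed over the bar and was repeated lower.

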